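Prove a gap gauge and set it in a weld joint

ROBOT

A 6-joint arm with a two-finger parallel gripper is mounted at the origin on the work surface. World frame = base frame: x ahead of the robot, y to its left, z up, the work surface at z = 0. Lengths are in mm, angles in rad, forces in N, time in s.
With the tool pointing down it reaches from about 350 to 775 mm from the base axis. Payload 7.3 kg.
Tool frame: the origin (TCP) lies at the very end of the fingers, on their centre line; the grasp point (between the pads) lies 19 mm behind it (bot.tcp_to_grasp is the distance from the TCP to the grasp point, in mm); z points along the fingers, y is the direction in which the jaws open and shut (so a half turn about z gives the same grasp; the last joint's range is limited). The gripper opens to 92 mm and grips with 3 to 60 N. Pads are 19 mm wide; open, the fingers measure 130 mm over their backs; the gripper's body (75 mm by 190 mm) begins 47 mm behind the grasp point.
Start: joints at [-0.146, 0.342, 1.524, -0, 1.275, -0.146], TCP at [525.019, 0.019, 226.741] pointing down, gripper open.
Joint ranges: [-2.53, 2.53], [-0.77, 2.02], [0.04, 2.7], [-1, 4.14], [0.28, 2.66], [-3.11, 3.11]. Speed limits (rad/s): [2.57, 2.57, 3.14, 3.14, 3.14, 3.14].

INTERFACE

Orientations are given as [roll, pitch, yaw] about the fixed x, y, z axes, in that order (R = Rz(yaw) Ry(pitch) Rx(roll)).
In Python, from plant import bot gives the robot as it stands. The module is installed in compiled form; this text tells all that it offers.
- The arm moves only by the tool carry_out, never from a script. Its argument "motion" is a list of rows, each a list of 5 numbers: the closure, from 0 (fully open) to 1 (shut), then the shift along the tool's x, y, z in mm, then the turn about the tool's z in degrees. In form: [[claw, dx, dy, dz, spin], ...]. A call has 1 to 10 rows; each row is the pose to reach, as a shift and turn from the pose measured when the call began, along the tool's axes at that moment; what a row does not reach only later rows make up. A row lasts 1/8 s, in which the tool goes at most 62.5 mm and 10.7 degrees, less where a joint would pass 70% of its speed; a pose out of reach is approached as far as the arm can. A call with a gripper value outside its range is refused whole. The fingers move at their own pace and stop on an object; the grip force is fixed at half the most. Time passes only in rows, so rows that repeat a pose let the fingers close. It gives the time, the measured TCP pose, the force and the opening at its end, in the units of the state.
- bot.get_obs(): the state, without advancing time (a new reading comes with each control period).
- bot.capture(name): name is "scene" or "side" or "wrist"; returns a dict with "color" (420x560x3 uint8, red, green, blue), "depth" (420x560 float32, mm along the optical axis (not along the pixel's ray), 0 where there is no reading), "K" (3x3 intrinsics, pixels), "k1" (the pictures are not rectified: a ray, as slopes to the right and down, at radius r is drawn at 1 + k1 r^2 times it, then the intrinsics apply), "camera_from_world" (4x4, takes a point from world to camera coordinates). Camera axes: x right, y down, z forward; pixel columns grow to the right and rows downward; lengths in mm; the calibration is good to about 2 mm. A picture is of the moment at which its call begins.
- bot.close_job(): hands the job in, once; it reports no verdict.
The state is a dict: "time": time; "joint_positions": joint angles; "dq": joint speeds; "tau": joint torques, N m; "tool_pos": TCP position; "tcp_rot": TCP orientation; "contact_force": force on the tool from outside, world axes, zero at the start; "moment": the same for the moment, N m; "grip_width": finger opening in mm.
Only numpy, scipy, OpenCV 4.12 (cv2) and the standard library are available. Lean on these libraries where they do the work, as an engineer would, in place of code of your own. Each camera call takes 0.05 s, during which the arm holds its last target.

TASK

Take the slab-handled gap gauge out of the tool rack and prove it: stand its blade fully home in the slot of the setting block and let go of it there. Then take it again, guide its blade down into the open joint between the two bars in the welding jig until its collar rests on the bars, about midway between the rails, and leave it standing there on its own. Do not drop the gauge, and leave the other tools and everything else on the table where they are.

Things in the scene. Friction and masses are not known exactly. Their poses are not given: they have to be found in the camera images.
- gauge: Gap gauge, steel, 0.2 kg, the only rack tool with a flat slab handle; stands blade down. Origin: centre of its collar's underside; z up, x across its thickness, y across its width. Blade 4 (x) x 20 (y) mm, z -30 to 0 mm; collar (shoulder) 20 x 30 mm, z 0 to 6; slab handle 14 x 30 mm, z 6 to 58. A half turn about z makes no difference.
- gauge_handle (a point): Point on the gauge's axis, 34 mm above its origin, in the slab handle: a good height to grip, across the narrow edges (30 mm, along y) or the broad faces (14 mm, along x).
- rack: Fixed steel rack, plate 124 (x) x 64 (y) x 36 mm high, origin centre of underside. Three slots 6 x 26 mm at x = -30, 0, 30 mm hold gauge, scraper and file in any order, collars on the plate, axes along the rack's. A cheek at each end (x 51.5 to 59.5 mm) rises 50 mm over the plate. Along x only 13 to 15 mm lie between handles: fingers fit only at the slab's narrow edges (y sides).
- block: Fixed setting block, plain steel, 80 (x) x 60 (y) x 36 mm high, free all round and above; origin centre of underside, z up. One slot through its top.
- block_slot (a point): Centre of the setting block's slot mouth, on its top face, 36 mm above the table; the block's axes. Slot 6 (x) x 26 (y) mm, right through, with a 2 mm lead-in. The gauge is home when its collar lies on the block's top: its origin at this point, its x along the block's x (either way).
- jig: Fixed welding jig, 180 (x) x 70 (y) mm: two steel bars end to end along x, tops 36 mm above the table. Side rails rise 50 mm over the bars; the channel between is 48 mm wide (y -24 to 24 mm). Straps cross the rails at x = -75 and 75 mm, 22 mm wide, tops with bolts 63 mm over the bars, a stud under each. Origin: centre of underside, below the gap; z up.
- jig_gap (a point): Middle of the open joint between the bars, level with their tops, midway between the rails; the jig's axes. Gap 6 mm (x), 46 mm long (y), right through, 2 mm lead-in. Home: gauge collar on the bars, gauge origin here, gauge x along jig x (either way). Fingers do not fit between rails and narrow edges, only along the channel on the broad faces.
- scraper: Scraper with a round wooden handle, 20 mm diameter, stands in the rack; same blade and collar as the gauge; top 68 mm above the rack plate; origin at collar underside.
- file: Square-handled file, handle 16 x 16 mm, stands in the rack; same blade and collar as the gauge; top 56 mm above the rack plate; origin at collar underside.
- cup_brush: Wire cup brush, mouth down, 60 mm diameter, 44 mm tall. Bystander. Origin at the middle of its underside.
- bracket: Aluminium angle bracket, foot 50 x 45 mm, 45 mm tall. Bystander. Origin at the middle of its underside.
- nut: Large steel nut, 36 mm across, 18 mm tall. Bystander. Origin at the middle of its underside.
- clamp: Small steel C-clamp lying flat, 70 x 55 mm, 12 mm high. Bystander. Origin at the middle of its underside.
Things that resemble listed ones, but are neither listed nor needed, are in the scene too. Leave any purple or turquoise look-alike of the gauge alone.

How it is judged:
By the outcome, as a careful person would: the job done as asked, in the order asked, and still so for the second after the job is handed in, with the robot touching nothing.
It also fails if it takes over 64 s, if anything falls off the work surface, if the arm or the gripper's body presses on something with over 40 N, if the wrist force passes 120 N, or if a joint passes its speed limit or range.

## Working session

There is one attempt and no reset: what is moved stays moved. The work goes in short steps, Python scripts to look and compute and a tool call to move; the robot and the scene stay as the last step left them, time stands still between calls to the robot, and variables do not carry over. Pictures are saved under pics/ and viewed, and the job is handed in when it is done.

Besides the shell and the picture viewer there is one more tool, called after ">>>" by a JSON object that holds its "fn" and its "kwargs". carry_out: Moves the arm, as the interface text tells. Its arguments: {"type":"object","properties":{"motion":{"type":"array","items":{"type":"array","items":{"type":"number"}}}},"required":["motion"]}

```bash
mkdir -p pics; cat > h.py <<'E'
import numpy as np, cv2
from plant import bot
def cap(n,save=None):
    c=bot.capture(n)
    if save: cv2.imwrite('pics/'+save,cv2.cvtColor(c['color'],cv2.COLOR_RGB2BGR))
    return c
def rays(c,uv):
    uv=np.atleast_2d(np.array(uv,float)); K=c['K']
    d=np.stack([(uv[:,0]-K[0,2])/K[0,0],(uv[:,1]-K[1,2])/K[1,1]],1)
    s=d.copy()
    for _ in range(30): s=d/(1+c['k1']*(s**2).sum(1,keepdims=True))
    T=np.array(c['camera_from_world']); R=T[:3,:3]; o=-R.T@T[:3,3]
    v=np.c_[s,np.ones(len(s))]
    return o,v@R
def onplane(c,uv,z):
    o,v=rays(c,uv); t=(z-o[2])/v[:,2]; return o+v*t[:,None]
def cloud(c):
    h,w=c['depth'].shape
    g=np.stack(np.meshgrid(np.arange(w),np.arange(h)),-1).reshape(-1,2)
    o,v=rays(c,g)
    return (o+v*c['depth'].reshape(-1,1)).reshape(h,w,3)
def proj(c,P):
    P=np.atleast_2d(P); T=np.array(c['camera_from_world']); q=P@T[:3,:3].T+T[:3,3]
    s=q[:,:2]/q[:,2:]; s=s*(1+c['k1']*(s**2).sum(1,keepdims=True))
    return s*[c['K'][0,0],c['K'][1,1]]+[c['K'][0,2],c['K'][1,2]]
E
python3 - <<'E'
from h import *
for n in ['scene','side','wrist']:
    c=cap(n,n+'0.png'); print(n,c['K'].tolist(),c['k1']); print(np.round(c['camera_from_world'],3).tolist())
print(bot.get_obs())
E
```

```text
scene [[424.39100550946165, 0.0, 283.82507023713174], [0.0, 424.39100550946165, 215.50654715900322], [0.0, 0.0, 1.0]] -0.014941637211695807
[[-0.145, 0.989, 0.002, 123.636], [0.548, 0.082, -0.833, -205.992], [-0.824, -0.12, -0.554, 1379.853], [0.0, 0.0, 0.0, 1.0]]
side [[545.8446561502825, 0.0, 271.9235721136543], [0.0, 545.8446561502825, 209.53603178516101], [0.0, 0.0, 1.0]] 0.01063693177985655
[[-0.773, -0.634, -0.001, 396.015], [-0.399, 0.488, -0.777, 301.589], [0.493, -0.6, -0.63, 1183.104], [0.0, 0.0, 0.0, 1.0]]
wrist [[344.1405621019477, 0.0, 277.7029732689763], [0.0, 344.1405621019477, 210.04630891993915], [0.0, 0.0, 1.0]] -0.05690918011419575
[[1.0, -0.001, -0.001, -524.85], [-0.001, -0.953, 0.302, -38.222], [-0.001, -0.302, -0.953, 391.234], [0.0, 0.0, 0.0, 1.0]]
{'time': 0.15, 'joint_positions': array([-1.46000855e-01,  3.42574421e-01,  1.52473109e+00, -3.29458376e-05,
        1.27541092e+00, -1.46001322e-01]), 'dq': array([ 1.40841693e-03, -2.05330072e-03, -2.61395297e-03, -9.10250113e-04,
       -7.53729727e-04,  7.26292602e-05]), 'tau': array([ 7.52666965e-04, -4.31470585e+01, -2.44352603e+01,  7.18239485e-02,
        5.38185902e-02, -1.32920518e-04]), 'tool_pos': array([5.24720598e+02, 5.27618531e-02, 2.26221735e+02]), 'tcp_rot': array([-3.14047625e+00, -1.32317097e-04,  1.57080633e+00]), 'contact_force': array([-0.56561643, -0.51265966, -0.68490114]), 'moment': array([ 0.04248253,  0.00596517, -0.03547937]), 'grip_width': 91.73183308188011}
```

View pics/scene0.png

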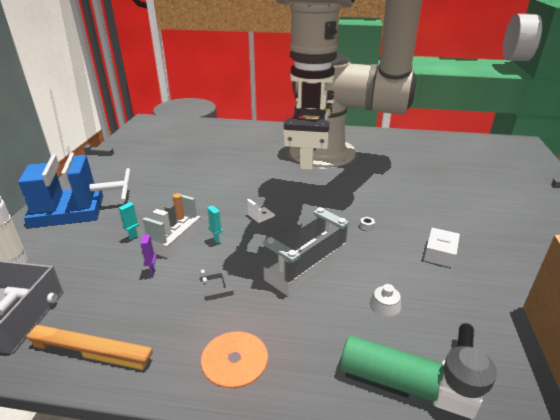

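View pics/side0.png

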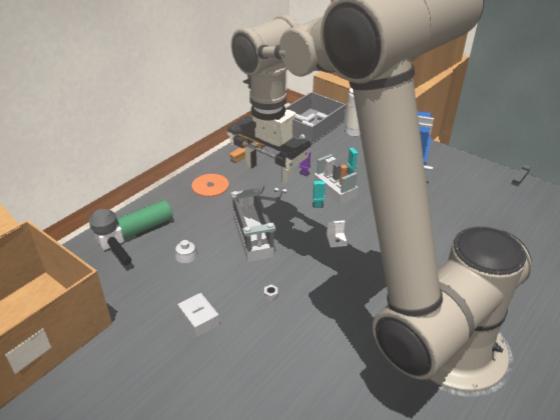

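View pics/wrist0.png

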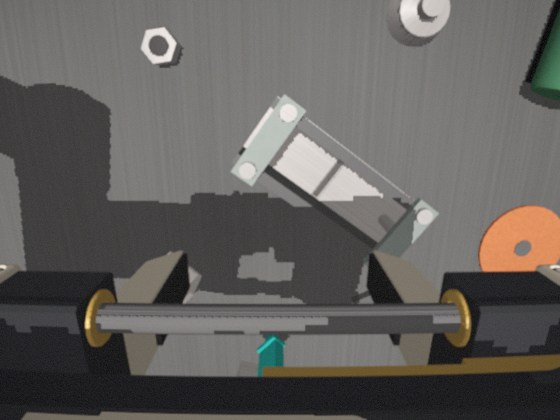

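```bash
python3 - <<'E'
from h import *
c=cap('scene'); im=cv2.cvtColor(c['color'],cv2.COLOR_RGB2BGR)
cv2.imwrite('pics/sc_rack.png',cv2.resize(im[180:290,110:310],None,fx=4,fy=4,interpolation=cv2.INTER_CUBIC))
cv2.imwrite('pics/sc_jig.png',cv2.resize(im[180:320,230:480],None,fx=3.2,fy=3.2,interpolation=cv2.INTER_CUBIC))
P=cloud(c)
for uv in [(178,205),(155,225),(130,215),(148,250),(215,220),(160,240),(310,245),(443,245),(367,223),(388,300),(262,215),(215,280),(190,200)]:
    print(uv,np.round(P[uv[1],uv[0]],1))
c=cap('side'); im=cv2.cvtColor(c['color'],cv2.COLOR_RGB2BGR)
cv2.imwrite('pics/sd.png',cv2.resize(im[130:340,160:380],None,fx=2.8,fy=2.8,interpolation=cv2.INTER_CUBIC))
E
```

```text
(178, 205) [ 503.7 -291.8   83.7]
(155, 225) [ 581.5 -314.5   80.2]
(130, 215) [ 535.1 -395.    67.1]
(148, 250) [ 655.7 -299.5   72.9]
(215, 220) [ 526.4 -200.9   67.3]
(160, 240) [ 583.3 -309.    42.6]
(310, 245) [610.5  15.9  86.9]
(443, 245) [505.  293.8  37.9]
(367, 223) [417.1 136.2  19. ]
(388, 300) [680.2 169.2  29.3]
(262, 215) [ 401.  -121.3    6. ]
(215, 280) [ 644.7 -173.     1.1]
(190, 200) [ 479.  -272.1   83.7]
```

View pics/sc_rack.png

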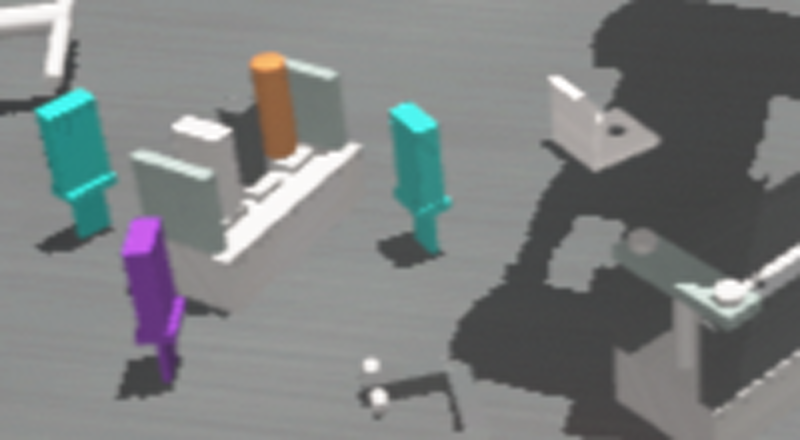

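View pics/sc_jig.png

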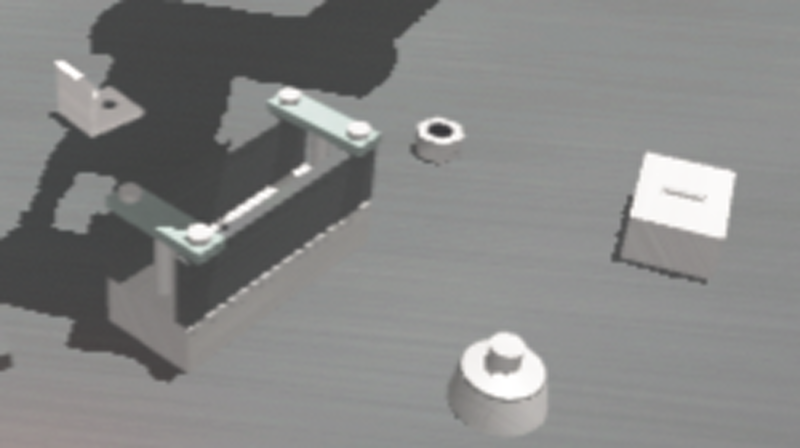

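View pics/sd.png

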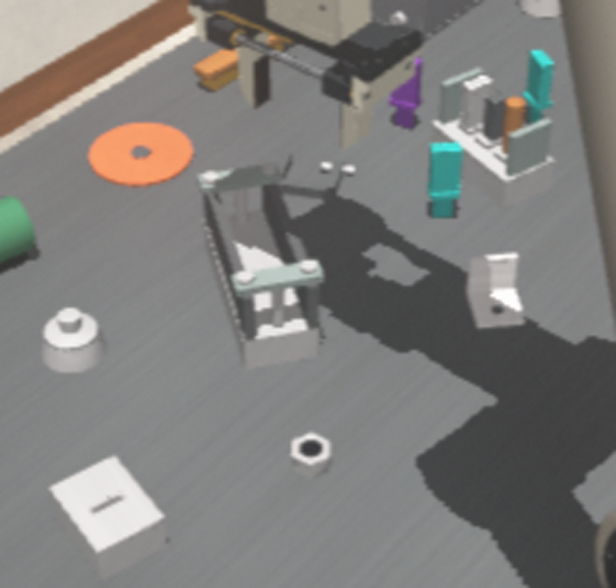

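```bash
python3 - <<'E'
from h import *
for n in ['scene','side']:
    P=cloud(cap(n)).reshape(-1,3)
    for name,(x,y),zr,rad in [('rackplate',(535,-293),(33,39),75),('cheeks',(535,-293),(82,90),75),('block',(505,294),(33,39),60),('jigtop',(590,0),(92,101),110),('jigrail',(590,0),(82,90),120),('gaugetop',(570,-305),(91,97),60)]:
        m=(P[:,2]>zr[0])&(P[:,2]<zr[1])&(np.hypot(P[:,0]-x,P[:,1]-y)<rad)
        q=P[m][:,:2].astype(np.float32)
        if len(q)>3: print(n,name,len(q),np.round(q.mean(0)),[np.round(v,1) for v in cv2.minAreaRect(q)])
E
```

```text
scene rackplate 356 [ 534. -285.] [array([ 535.6, -271.6]), array([ 85.6, 125.3]), np.float64(71.3)]
scene cheeks 242 [ 537. -304.] [array([ 533.4, -281.4]), array([ 90.1, 125.6]), np.float64(64.7)]
scene block 618 [491. 297.] [array([487.1, 297.1]), array([60.1, 82.8]), np.float64(74.8)]
scene jigtop 589 [587.   1.] [array([576.8,   5.7]), array([ 80.1, 174.9]), np.float64(54.2)]
scene jigrail 641 [584.   5.] [array([579.1,   4.3]), array([ 79.3, 176.4]), np.float64(54.6)]
scene gaugetop 98 [ 544. -310.] [array([ 538.5, -308.9]), array([30.8, 46.5]), np.float64(71.0)]
side rackplate 182 [ 523. -286.] [array([ 527.6, -288.1]), array([ 57.2, 132.5]), np.float64(87.1)]
side cheeks 149 [ 522. -302.] [array([ 525. , -306.9]), array([ 56.1, 125.9]), np.float64(73.4)]
side block 603 [486. 296.] [array([486.6, 295.3]), array([62. , 83.5]), np.float64(74.6)]
side jigtop 366 [570.  11.] [array([576.7,   4.7]), array([ 79. , 176.7]), np.float64(54.4)]
side jigrail 312 [573.   8.] [array([570.9,  12.2]), array([ 76.5, 165.7]), np.float64(55.8)]
side gaugetop 57 [ 542. -310.] [array([ 542.1, -313.4]), array([50.2, 36.3]), np.float64(5.7)]
```

>>> {"fn": "carry_out", "kwargs": {"motion": [[0,-60,-3,0,-10],[0,-120,-5,0,-20],[0,-180,-8,0,-30],[0,-230,-10,0,-40],[0,-270,-12,0,-50],[0,-283,-12,0,-60],[0,-283,-12,0,-70],[0,-283,-12,0,-70],[0,-283,-12,0,-70]]}}

```text
time: 1.48
tool_pos: [513.0, -282.7, 226.6]
tcp_rot: [3.142, -0.0, 2.789]
contact_force: [-0.3, -0.2, 0.3]
grip_width: 91.5
```

```bash
python3 - <<'E'
from h import *
c=cap('wrist','w1.png')
o=bot.get_obs(); print(o['time'],o['tool_pos'],o['tcp_rot'],o['joint_positions'],o['contact_force'])
E
```

```text
1.525 [ 512.99453209 -282.68295149  226.63848619] [-3.14153691e+00 -2.35159316e-04  2.79024068e+00] [-6.34389198e-01  4.54490278e-01  1.34958888e+00 -1.22513842e-04
  1.33772374e+00 -1.85380525e+00] [-1.00831857  0.11711848  0.42633807]
```

View pics/w1.png

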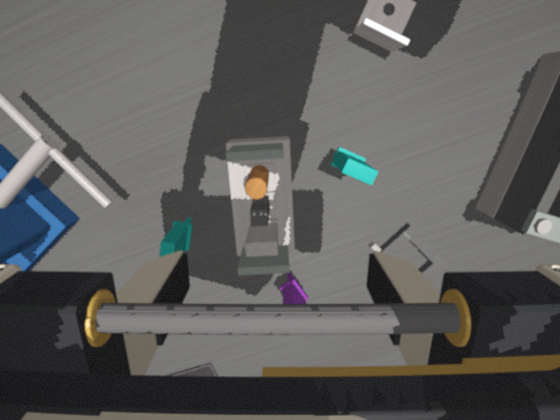

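```bash
python3 - <<'E'
from h import *
c=cap('wrist'); im=cv2.cvtColor(c['color'],cv2.COLOR_RGB2BGR)
cv2.imwrite('pics/w1z.png',cv2.resize(im[130:280,200:330],None,fx=4,fy=4,interpolation=cv2.INTER_NEAREST))
P=cloud(c)
Q=P.reshape(-1,3)
roi=np.zeros(P.shape[:2],bool); roi[130:280,200:330]=1
for name,zr in [('z75+',(75,120)),('plate',(32,40))]:
    m=roi&(P[...,2]>zr[0])&(P[...,2]<zr[1])
    n,lab,st,ce=cv2.connectedComponentsWithStats(m.astype(np.uint8))
    for i in range(1,n):
        if st[i,4]>20:
            q=P[lab==i]; r=cv2.minAreaRect(q[:,:2].astype(np.float32))
            print(name,st[i],np.round(np.median(q,0),1),[np.round(v,1) for v in r])
E
```

```text
z75+ [226 148  58  14 624] [ 470.8 -289.6   86. ] [array([ 471.3, -289.8]), array([49.9,  8.3]), np.float64(72.9)]
z75+ [244 171  24  29 536] [ 493.3 -295.8  103.6] [array([ 495.4, -297.1]), array([19.3, 19. ]), np.float64(58.6)]
z75+ [250 204  19  23 393] [ 522.1 -305.2   91.7] [array([ 524.3, -306. ]), array([16. , 16.4]), np.float64(73.2)]
z75+ [245 234  33  22 665] [ 549.9 -313.3   93.7] [array([ 552.6, -314.7]), array([29.9, 14.3]), np.float64(71.7)]
z75+ [237 259  53  16 642] [ 575.2 -321.8   85.5] [array([ 576.5, -322.2]), array([50.2,  9.2]), np.float64(73.2)]
plate [ 226  140   69  115 3362] [ 519.4 -296.9   36.3] [array([ 524.6, -306.3]), array([ 64.4, 124.9]), np.float64(72.9)]
```

View pics/w1z.png

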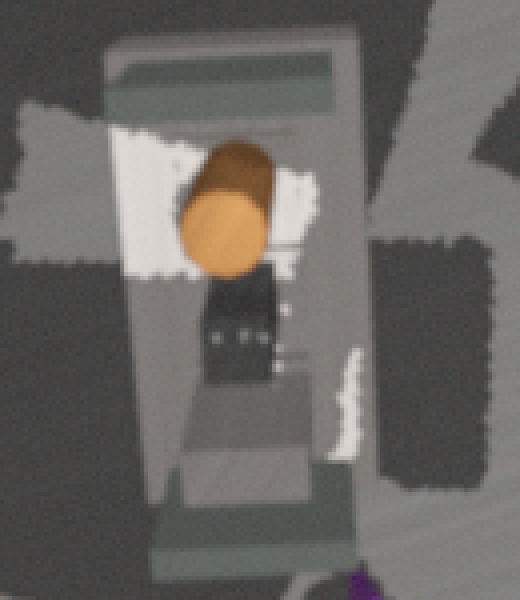

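>>> {"fn": "carry_out", "kwargs": {"motion": [[0.35,-25,-8,40,-3],[0.35,-48.7,-16.5,75,-3.1],[0.35,-48.7,-16.5,100,-3.1],[0.35,-48.7,-16.5,110,-3.1],[0.35,-48.7,-16.5,110,-3.1]]}}

```text
time: 2.2
tool_pos: [553.0, -314.6, 116.6]
tcp_rot: [3.141, -0.001, 2.845]
contact_force: [-0.1, -0.7, 1.0]
grip_width: 59.8
```

```bash
python3 - <<'E'
from h import *
c=cap('wrist','w2.png')
P=cloud(c)
o=bot.get_obs(); print(o['time'],o['tool_pos'],o['tcp_rot'],o['grip_width'])
hsv=cv2.cvtColor(c['color'],cv2.COLOR_RGB2HSV)
m=((P[...,2]>91.5)&(P[...,2]<97)&(np.hypot(P[...,0]-552,P[...,1]+315)<30)).astype(np.uint8)
q=P[m>0]; print(len(q),np.median(q,0),cv2.minAreaRect(q[:,:2].astype(np.float32)))
s=cap('scene','s2.png'); im=cv2.imread('pics/s2.png')
cv2.imwrite('pics/s2z.png',cv2.resize(im[150:300,90:290],None,fx=4,fy=4,interpolation=cv2.INTER_CUBIC))
E
```

```text
2.25 [ 553.36668693 -314.91215552  117.56369687] [-3.14112986e+00  8.49074565e-04  2.84481743e+00] 59.2613637902443
1539 [ 550.07226698 -312.00647521   93.80703603] ((541.3563842773438, -311.376953125), (30.057649612426758, 37.444522857666016), 73.03065490722656)
```

View pics/w2.png

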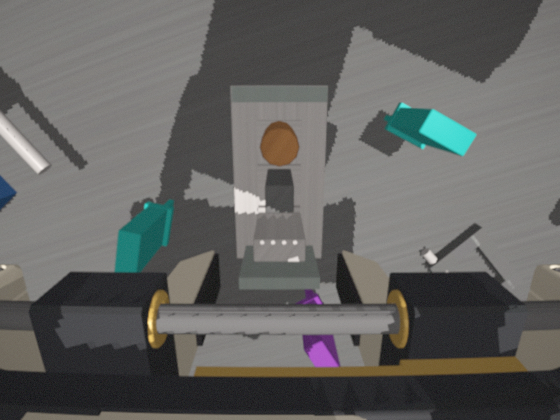

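View pics/s2z.png

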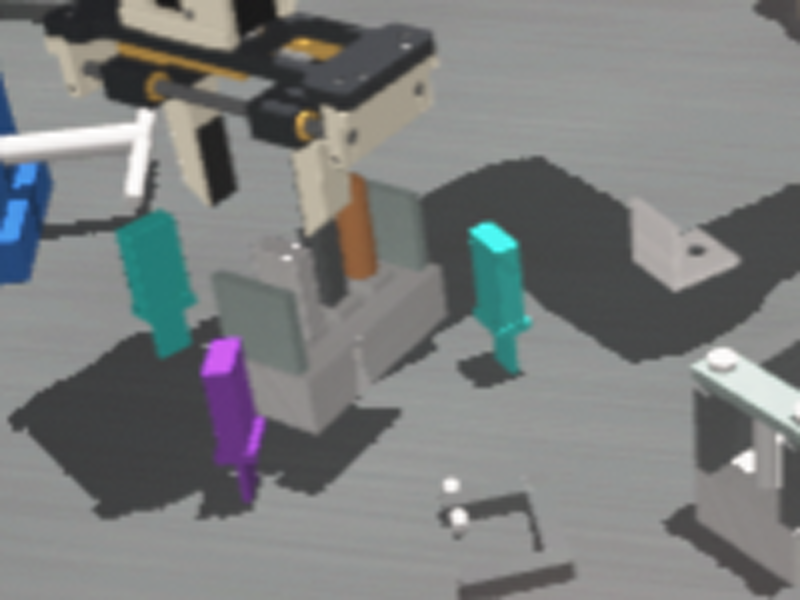

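>>> {"fn": "carry_out", "kwargs": {"motion": [[0.35,0,0,25,0],[0.35,0,0,45,0],[0.35,0,0,58,0],[0.35,0,0,65.5,0],[0.35,0,0,65.5,0],[0.35,0,0,65.5,0]]}}

```text
time: 3.05
tool_pos: [554.1, -315.5, 53.4]
tcp_rot: [-3.14, 0.003, 2.845]
contact_force: [0.5, -0.3, -0.0]
grip_width: 60.0
```

>>> {"fn": "carry_out", "kwargs": {"motion": [[0.6,0,0,0,0],[0.8,0,0,0,0],[1,0,0,0,0],[1,0,0,0,0],[1,0,0,0,0]]}}

```text
time: 3.68
tool_pos: [554.2, -315.4, 53.5]
tcp_rot: [-3.14, 0.003, 2.845]
contact_force: [-0.8, 1.1, 2.0]
grip_width: 29.8
```

>>> {"fn": "carry_out", "kwargs": {"motion": [[1,0,0,-8,0],[1,0,0,-25,0],[1,0,0,-55,0],[1,0,0,-95,0],[1,0,0,-135,0],[1,0,0,-165,0],[1,0,0,-172,0],[1,0,0,-172,0]]}}

```text
time: 4.68
tool_pos: [553.5, -314.9, 225.5]
tcp_rot: [-3.14, 0.003, 2.845]
contact_force: [-0.3, -0.6, -0.9]
grip_width: 30.0
```

```bash
python3 - <<'E'
from h import *
c=cap('wrist','w3.png')
o=bot.get_obs(); print(o['time'],o['tool_pos'],o['tcp_rot'],o['grip_width'],o['contact_force'])
E
```

```text
4.725 [ 553.22194653 -314.73587447  224.43679084] [-3.14103306e+00  1.49166280e-03  2.84480506e+00] 29.825087622644112 [-0.36100533 -0.23302271 -1.82865825]
```

View pics/w3.png

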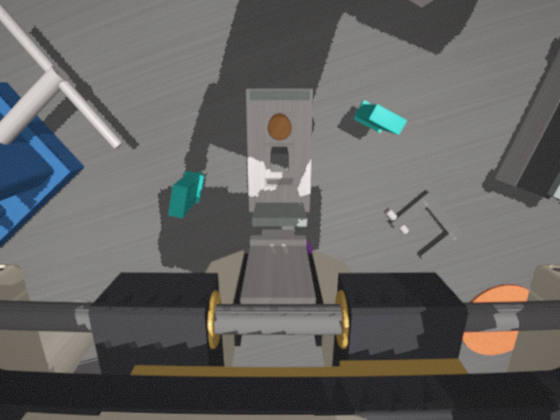

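>>> {"fn": "carry_out", "kwargs": {"motion": [[1,12,30,0,0],[1,33,84,0,0],[1,56,141,0,0],[1,79,199,0,0],[1,101,256,0,0],[1,124,314,0,0],[1,147,371,0,0],[1,169,428,0,0],[1,192,486,0,0],[1,208,526,0,0]]}}

```text
time: 5.98
tool_pos: [506.7, 251.5, 222.1]
tcp_rot: [-3.14, -0.001, 2.846]
contact_force: [-0.5, -0.4, -0.8]
grip_width: 29.8
```

>>> {"fn": "carry_out", "kwargs": {"motion": [[1,10,25,0,0],[1,15,38,0,0],[1,15,38,0,0],[1,15,38,0,0],[1,15,38,0,0]]}}

```text
time: 6.6
tool_pos: [503.8, 291.1, 222.1]
tcp_rot: [-3.139, -0.001, 2.845]
contact_force: [-0.7, 0.5, -1.5]
grip_width: 30.0
```

```bash
python3 - <<'E'
from h import *
c=cap('wrist','w4.png')
o=bot.get_obs(); print(o['time'],o['tool_pos'],o['tcp_rot'],o['grip_width'],o['contact_force'])
P=cloud(c)
m=((P[...,2]>33)&(P[...,2]<39)&(np.hypot(P[...,0]-487,P[...,1]-296)<60)).astype(np.uint8)
n,lab,st,ce=cv2.connectedComponentsWithStats(m)
i=1+np.argmax(st[1:,4]); q=P[lab==i]; print(st[i],np.median(q,0),cv2.minAreaRect(q[:,:2].astype(np.float32)))
E
```

```text
6.65 [503.75169012 291.19941053 222.15646114] [-3.13938381e+00 -9.31859122e-04  2.84502537e+00] 29.759307712843817 [-0.77654232  0.58079406 -1.48555817]
[ 247  126   62   80 4531] [483.76726656 296.55616298  36.21807549] ((486.5773620605469, 296.00299072265625), (59.775394439697266, 80.70940399169922), 74.55892944335938)
```

View pics/w4.png

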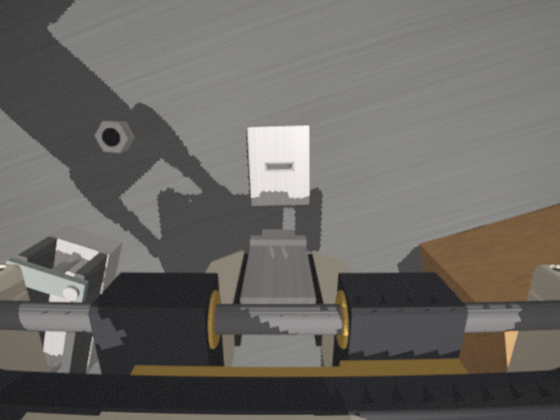

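```bash
cat > slot.py <<'E'
from h import *
c=cap('wrist'); o=bot.get_obs()
P=cloud(c); g=cv2.cvtColor(c['color'],cv2.COLOR_RGB2GRAY)
m=((P[...,2]>33)&(P[...,2]<39)&(np.hypot(P[...,0]-487,P[...,1]-296)<60)).astype(np.uint8)
n,lab,st,ce=cv2.connectedComponentsWithStats(m)
i=1+np.argmax(st[1:,4]); q=P[lab==i]
x,y,w,h=st[i,:4]
hull=cv2.convexHull(np.argwhere(lab==i)[:,::-1].astype(np.int32))
reg=np.zeros_like(m); cv2.fillConvexPoly(reg,hull,1)
# slot: within +-20mm of rect centre on plane
r=cv2.minAreaRect(q[:,:2].astype(np.float32))
uv=np.argwhere(reg>0)[:,::-1]; W=onplane(c,uv,36.2)
d=np.hypot(W[:,0]-r[0][0],W[:,1]-r[0][1])
gv=g[uv[:,1],uv[:,0]]; top=np.median(gv[d<30])
near=d<20
wt=np.clip((top-12-gv[near].astype(float)),0,None)
ctr=(W[near]*wt[:,None]).sum(0)/wt.sum()
dw=W[near]-ctr; C=(dw[:,:2]*wt[:,None]).T@dw[:,:2]/wt.sum(); ev,V=np.linalg.eigh(C)
print('top',top,'rect',r,'slot',ctr,'ang',np.degrees(np.arctan2(V[1,1],V[0,1]))%180,'len',np.sqrt(12*ev))
yaw=o['tcp_rot'][2]; tx=np.array([np.cos(yaw),np.sin(yaw)]); ty=np.array([np.sin(yaw),-np.cos(yaw)])
t=o['tool_pos']; print('tcp',t,o['tcp_rot'])
D=ctr[:2]-t[:2]; print('D tool',D@tx,D@ty)
cv2.imwrite('pics/w4z.png',cv2.resize(cv2.cvtColor(c['color'],cv2.COLOR_RGB2BGR)[115:315,200:350],None,fx=4,fy=3,interpolation=cv2.INTER_NEAREST))
# hand gauge points
Q=P-np.array([*t[:2],0]); X=Q[...,0]*tx[0]+Q[...,1]*tx[1]; Y=Q[...,0]*ty[0]+Q[...,1]*ty[1]; Z=t[2]-P[...,2]
for zl in range(-60,60,6):
    k=(Z>zl)&(Z<zl+6)&(abs(X)<25)&(abs(Y)<17)&(c['depth']>0)
    if k.sum()>5: print(zl,k.sum(),'X',np.round(np.percentile(X[k],[5,50,95]),1),'Y',np.round(np.percentile(Y[k],[2,50,98]),1))
E
python3 slot.py
```

```text
top 231.0 rect ((486.4801940917969, 296.10675048828125), (60.0433235168457, 80.539306640625), 74.5948715209961) slot [485.64281048 296.7713917   36.2       ] ang 74.14186300753164 len [ 7.15345675 27.45451588]
tcp [503.72465354 291.3706985  222.19265841] [-3.13953046e+00 -8.86508914e-04  2.84520839e+00]
D tool 18.870800641496967 -0.11583981215787235
-60 90 X [-9.5 -2.6  4.2] Y [16.  16.2 16.3]
-54 64 X [-11.3  -6.4  -0.7] Y [16.  16.1 16.3]
-48 208 X [-10.   -6.   10.2] Y [-16.8  14.6  16.8]
-42 1009 X [5.9 8.  9. ] Y [-16.1  -0.3  16.1]
-36 644 X [7.9 8.4 9.3] Y [-16.4   0.2  16.4]
-30 561 X [8.  8.5 9.2] Y [-16.3  -0.6  16.2]
-24 512 X [8.  8.6 9.3] Y [-16.3   0.3  16.3]
-18 432 X [8.1 8.6 9.2] Y [-16.3  -0.1  16.2]
-12 416 X [8.1 8.6 9.3] Y [-16.2   0.4  16.3]
-6 338 X [8.  8.6 9.4] Y [-16.4   0.4  16.5]
0 266 X [7.8 8.2 8.7] Y [-15.3  -1.   13. ]
6 520 X [ 7.8  8.7 11.4] Y [-15.5  -1.6  12.9]
12 236 X [ 8.4 11.2 11.6] Y [-15.8  -1.   13.1]
36 93 X [3.  3.3 3.8] Y [-10.9  -1.    8.2]
42 98 X [2.9 3.3 3.7] Y [-11.1  -1.7   8.3]
```

View pics/w4z.png

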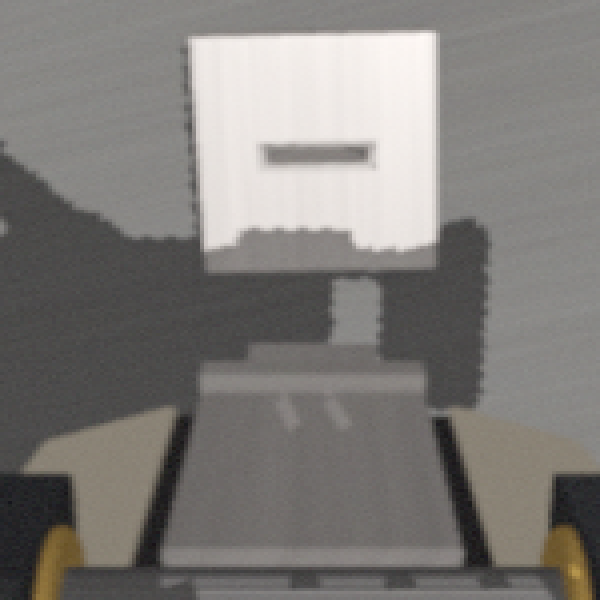

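>>> {"fn": "carry_out", "kwargs": {"motion": [[1,10,0.6,30,-1],[1,17.5,1.2,70,-1.5],[1,17.5,1.2,100,-1.5],[1,17.5,1.2,118,-1.5],[1,17.5,1.2,120,-1.5],[1,17.5,1.2,120,-1.5],[1,17.5,1.2,120,-1.5]]}}

```text
time: 7.58
tool_pos: [487.8, 297.6, 103.3]
tcp_rot: [-3.141, 0.001, 2.871]
contact_force: [-0.1, 0.9, -1.0]
grip_width: 29.8
```

```bash
sed -i 's#pics/w4z#pics/w5z#; s/\[115:315,200:350\]/[150:320,200:360]/' slot.py; python3 slot.py
```

```text
top 203.5 rect ((478.31585693359375, 298.36822509765625), (60.234031677246094, 63.811073303222656), 74.57520294189453) slot [486.60973683 297.69466226  36.2       ] ang 87.44684670593178 len [19.24055452 32.85162815]
tcp [487.73821645 297.57594138 103.24827418] [-3.14070849e+00  5.77065748e-04  2.87131372e+00]
D tool 1.1192103149647274 -0.18689344799174734
-60 86 X [-9.5 -2.8  3.6] Y [16.1 16.3 16.4]
-54 64 X [-11.1  -6.1  -0.1] Y [16.1 16.2 16.5]
-48 214 X [-9.8 -5.9 10.3] Y [-16.8  14.7  16.9]
-42 1032 X [6.  8.2 9.1] Y [-16.2  -0.1  16.2]
-36 629 X [8.  8.5 9.3] Y [-16.3  -0.1  16.3]
-30 565 X [8.  8.6 9.3] Y [-16.2  -0.   16.3]
-24 493 X [8.  8.6 9.3] Y [-16.2  -0.   16.2]
-18 450 X [8.1 8.6 9.3] Y [-16.3   0.5  16.3]
-12 408 X [8.2 8.7 9.3] Y [-16.3  -0.2  16.4]
-6 329 X [8.1 8.6 9.2] Y [-16.2   0.1  16.2]
0 260 X [7.8 8.3 8.8] Y [-15.1  -0.6  13.3]
6 523 X [ 7.9  8.7 11.4] Y [-15.3  -1.9  13.1]
12 233 X [ 8.4 11.2 11.6] Y [-15.7  -0.3  13.3]
36 93 X [2.9 3.3 3.7] Y [-10.6  -0.8   8.3]
42 98 X [2.9 3.3 3.6] Y [-10.8  -1.4   8.6]
```

View pics/w5z.png

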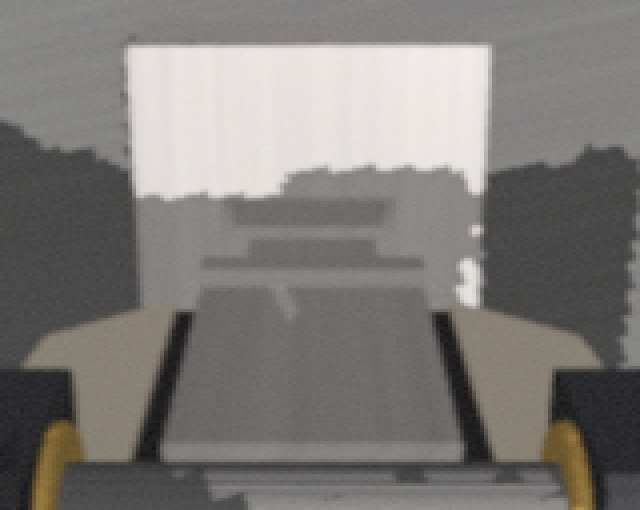

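```bash
cat > s2.py <<'E'
from h import *
import sys
c=cap('wrist'); o=bot.get_obs(); t=o['tool_pos']; yaw=o['tcp_rot'][2]
tx=np.array([np.cos(yaw),np.sin(yaw)]); ty=np.array([np.sin(yaw),-np.cos(yaw)])
g=cv2.cvtColor(c['color'],cv2.COLOR_RGB2GRAY)
print(g[208:240,278].tolist()); print(g[208:240,268].tolist()); print('row220',g[220,250:305].tolist())
def tl(uv,z):
    W=onplane(c,uv,z); D=W[:,:2]-t[:2]; return np.round(np.c_[D@tx,D@ty],2)
print('slot rows',[(r,tl([[277.5,r]],36.2)[0].tolist()) for r in range(214,228)])
print('slot cols',tl([[258,220.5],[297,220.5]],36.2))
P=cloud(c); 
for r in range(224,242): 
    D=P[r,278,:2]-t[:2]; print(r,np.round([D@tx,D@ty,P[r,278,2]],1))
E
python3 s2.py
```

```text
[133, 134, 136, 134, 136, 134, 134, 131, 120, 113, 109, 108, 108, 110, 110, 107, 110, 119, 125, 129, 130, 123, 113, 110, 109, 110, 110, 107, 105, 105, 109, 116]
[226, 225, 225, 223, 224, 222, 200, 153, 123, 114, 111, 107, 109, 110, 110, 110, 109, 118, 126, 131, 129, 121, 114, 110, 112, 108, 108, 109, 103, 110, 112, 117]
row220 [132, 133, 134, 137, 136, 131, 123, 124, 113, 107, 108, 110, 110, 111, 107, 110, 109, 111, 109, 110, 109, 111, 109, 109, 107, 108, 111, 108, 108, 109, 107, 107, 111, 107, 110, 109, 108, 109, 108, 109, 108, 112, 109, 111, 109, 107, 116, 120, 124, 131, 136, 138, 138, 139, 137]
slot rows [(214, [7.09, -1.12]), (215, [6.36, -1.12]), (216, [5.63, -1.12]), (217, [4.9, -1.12]), (218, [4.17, -1.12]), (219, [3.44, -1.13]), (220, [2.71, -1.13]), (221, [1.97, -1.13]), (222, [1.24, -1.13]), (223, [0.5, -1.13]), (224, [-0.24, -1.13]), (225, [-0.98, -1.13]), (226, [-1.72, -1.13]), (227, [-2.47, -1.13])]
slot cols [[  2.36 -14.65]
 [  2.32  12.4 ]]
224 [-2.3 -0.8 30.4]
225 [-1.7 -0.8 34.2]
226 [-2.5 -0.8 34.2]
227 [-2.9 -0.8 34.9]
228 [-3.2 -0.8 36.4]
229 [-3.9 -0.8 36.3]
230 [ 3.3 -0.8 57. ]
231 [ 3.2 -0.8 58.6]
232 [ 3.1 -0.8 59.9]
233 [ 3.4 -0.8 62.4]
234 [ 3.2 -0.8 63.5]
235 [ 3.3 -0.8 65.6]
236 [11.  -0.8 86.3]
237 [11.1 -0.8 87.8]
238 [11.3 -0.8 89.7]
239 [10.6 -0.8 89.6]
240 [11.3 -0.9 92.6]
241 [10.9 -0.9 92.9]
```

>>> {"fn": "carry_out", "kwargs": {"motion": [[1,1,0,4,0],[1,1,0,10,0],[1,1,0,14,0],[1,1,0,16,0],[1,1,0,16,0]]}}

```text
time: 8.3
tool_pos: [486.6, 297.8, 86.9]
tcp_rot: [-3.14, 0.0, 2.871]
contact_force: [-0.2, 0.2, -1.4]
grip_width: 29.9
```

```bash
python3 s2.py|tail -19; python3 - <<'E'
from h import *
im=cap('wrist','w6.png')['color'][150:320,200:360]
cv2.imwrite('pics/w6z.png',cv2.cvtColor(cv2.resize(im,None,fx=4,fy=3,interpolation=cv2.INTER_NEAREST),cv2.COLOR_RGB2BGR))
o=bot.get_obs(); print(o['time'],o['tool_pos'],o['contact_force'],o['tcp_rot'])
E
```

```text
[  8.38  11.27]]
224 [ 5.8 -0.9 35.6]
225 [ 5.4 -0.9 36.5]
226 [ 4.5 -0.9 35.9]
227 [ 3.7 -0.9 35.6]
228 [-3.3 -0.9 18.8]
229 [-3.2 -0.9 21. ]
230 [ 4.  -1.  41.8]
231 [ 3.9 -1.  43.4]
232 [ 3.8 -1.  44.8]
233 [ 3.6 -1.  45.9]
234 [ 3.3 -1.  46.8]
235 [ 3.1 -1.  47.9]
236 [11.9 -1.  71.3]
237 [11.7 -1.  72.4]
238 [11.3 -1.  72.8]
239 [11.3 -1.  74.3]
240 [11.2 -1.  75.4]
241 [10.7 -1.  75.6]
8.4 [486.73793553 297.84892126  87.15870097] [ 0.25955438  0.93437845 -0.67511267] [-3.14063435e+00  4.36155628e-04  2.87135463e+00]
```

View pics/w6z.png

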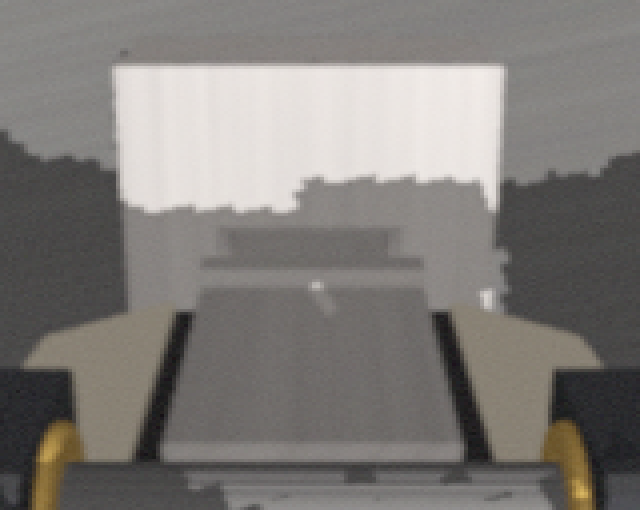

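```bash
cat > prof.py <<'E'
from h import *
def prof(r0,r1,c0=258,c1=298,pr=True):
    c=cap('wrist'); o=bot.get_obs(); t=o['tool_pos']; yaw=o['tcp_rot'][2]
    tx=np.array([np.cos(yaw),np.sin(yaw)]); ty=np.array([np.sin(yaw),-np.cos(yaw)])
    P=cloud(c); D=P[...,:2]-t[:2]; X=D@tx; Y=D@ty
    g=cv2.cvtColor(c['color'],cv2.COLOR_RGB2GRAY)
    for r in range(r0,r1):
        s=slice(c0,c1); print(r,'X %.2f sd %.2f z %.2f gray %.0f'%(np.median(X[r,s]),X[r,s].std(),np.median(P[r,s,2]),np.median(g[r,s])))
    return c
if __name__=='__main__':
    prof(218,238,264,292)
E
python3 prof.py
python3 - <<'E'
from h import *
o=[bot.get_obs() for _ in range(2)]
c=cap('wrist')
for z in (36.2,):
  t=bot.get_obs(); tt=t['tool_pos'];yaw=t['tcp_rot'][2];tx=np.array([np.cos(yaw),np.sin(yaw)])
  for r in range(222,232): print(r, np.round((onplane(c,[[278,r]],z)[0,:2]-tt[:2])@tx,2))
E
```

```text
218 X 9.87 sd 0.21 z 36.14 gray 137
219 X 9.19 sd 0.23 z 36.13 gray 136
220 X 8.55 sd 0.22 z 36.23 gray 136
221 X 7.85 sd 0.27 z 36.17 gray 135
222 X 7.19 sd 0.24 z 36.27 gray 134
223 X 6.50 sd 0.28 z 36.25 gray 134
224 X 5.79 sd 0.22 z 36.20 gray 131
225 X 5.16 sd 0.25 z 36.36 gray 124
226 X 4.05 sd 0.24 z 35.24 gray 115
227 X 3.02 sd 0.23 z 34.30 gray 112
228 X -3.19 sd 0.21 z 19.71 gray 109
229 X -3.22 sd 0.17 z 21.60 gray 110
230 X 3.38 sd 0.31 z 40.73 gray 109
231 X 3.39 sd 0.28 z 42.49 gray 109
232 X 3.43 sd 0.20 z 44.31 gray 110
233 X 3.44 sd 0.20 z 46.03 gray 110
234 X 3.48 sd 0.21 z 47.85 gray 109
235 X 3.37 sd 0.19 z 49.22 gray 108
236 X 11.45 sd 0.18 z 70.81 gray 108
237 X 11.29 sd 0.21 z 71.84 gray 108
222 7.1
223 6.41
224 5.73
225 5.04
226 4.35
227 3.66
228 2.97
229 2.27
230 1.58
231 0.88
```

>>> {"fn": "carry_out", "kwargs": {"motion": [[1,-1,0,0,0],[1,-1.4,0,4,0],[1,-1.4,0,9,0],[1,-1.4,0,14,0],[1,-1.4,0,16,0],[1,-1.4,0,16,0]]}}

```text
time: 9.25
tool_pos: [488.0, 297.5, 71.0]
tcp_rot: [-3.14, 0.0, 2.871]
contact_force: [0.2, 1.0, -1.2]
grip_width: 30.0
```

```bash
python3 - <<'E'
from prof import *
prof(215,242,264,292)
o=bot.get_obs(); print(o['time'],o['tool_pos'],o['contact_force'],o['moment'])
E
```

```text
215 X 17.38 sd 0.25 z 36.05 gray 204
216 X 16.81 sd 0.24 z 36.22 gray 200
217 X 16.11 sd 0.16 z 36.00 gray 206
218 X 15.52 sd 0.18 z 36.11 gray 192
219 X 14.87 sd 0.23 z 36.03 gray 153
220 X 14.23 sd 0.27 z 36.03 gray 140
221 X 13.68 sd 0.20 z 36.26 gray 142
222 X 13.01 sd 0.27 z 36.14 gray 149
223 X 12.39 sd 0.20 z 36.14 gray 158
224 X 11.71 sd 0.22 z 36.02 gray 144
225 X 11.17 sd 0.21 z 36.28 gray 136
226 X 10.49 sd 13.27 z 36.17 gray 135
227 X 9.87 sd 0.25 z 36.24 gray 133
228 X 9.29 sd 0.23 z 36.35 gray 134
229 X 8.51 sd 0.26 z 35.98 gray 134
230 X 7.95 sd 0.18 z 36.23 gray 134
231 X 7.32 sd 0.26 z 36.25 gray 132
232 X 6.72 sd 0.25 z 36.35 gray 125
233 X 5.86 sd 0.25 z 35.81 gray 116
234 X 4.75 sd 0.23 z 34.64 gray 112
235 X 3.52 sd 0.30 z 33.20 gray 108
236 X 11.49 sd 0.22 z 54.54 gray 107
237 X 11.35 sd 0.24 z 55.63 gray 107
238 X 11.51 sd 0.22 z 57.45 gray 108
239 X 11.50 sd 0.24 z 58.84 gray 117
240 X 11.39 sd 0.25 z 59.95 gray 128
241 X 10.63 sd 0.25 z 59.52 gray 132
9.3 [488.14374119 297.49975142  71.21741018] [ 0.64774496  0.50721355 -0.64760792] [ 0.08693996 -0.03745448 -0.00449868]
```

>>> {"fn": "carry_out", "kwargs": {"motion": [[1,0,0,5,0],[1,0,0,10,0],[1,0,0,14,0],[1,0,0,16.5,0],[1,0,0,17.5,0],[1,0,0,18.5,0],[1,0,0,18.5,0]]}}

```text
time: 10.18
tool_pos: [488.1, 297.5, 53.5]
tcp_rot: [-3.141, 0.001, 2.871]
contact_force: [-2.8, -1.5, 4.6]
grip_width: 29.5
```

```bash
python3 - <<'E'
from prof import *
prof(225,246,264,292)
o=bot.get_obs(); print(o['time'],o['tool_pos'],o['contact_force'],o['moment'])
E
```

```text
225 X 17.45 sd 0.19 z 36.14 gray 220
226 X 16.94 sd 0.24 z 36.33 gray 221
227 X 16.31 sd 0.29 z 36.19 gray 219
228 X 15.70 sd 0.22 z 36.12 gray 196
229 X 15.12 sd 0.19 z 36.13 gray 152
230 X 14.61 sd 0.27 z 36.31 gray 135
231 X 14.02 sd 12.63 z 36.29 gray 134
232 X 13.42 sd 0.16 z 36.25 gray 134
233 X 12.85 sd 0.27 z 36.28 gray 133
234 X 12.18 sd 0.18 z 36.09 gray 131
235 X 11.71 sd 0.28 z 36.36 gray 122
236 X 11.39 sd 0.23 z 37.05 gray 110
237 X 11.43 sd 0.26 z 38.59 gray 106
238 X 11.32 sd 0.20 z 39.73 gray 108
239 X 11.40 sd 0.24 z 41.33 gray 117
240 X 11.28 sd 0.20 z 42.43 gray 126
241 X 10.74 sd 0.24 z 42.52 gray 132
242 X 10.04 sd 0.28 z 42.19 gray 132
243 X 9.50 sd 0.28 z 42.32 gray 131
244 X 8.97 sd 0.17 z 42.39 gray 130
245 X 8.39 sd 0.26 z 42.39 gray 123
10.225 [488.0925562  297.44737875  53.47611907] [-2.74016901 -1.536028    5.8917304 ] [-0.16748294  0.44769989 -0.02792567]
```

>>> {"fn": "carry_out", "kwargs": {"motion": [[0.85,0,0,0,0],[0.6,0,0,0,0],[0.35,0,0,0,0],[0.35,0,0,-5,0],[0.35,0,0,-25,0],[0.35,0,0,-55,0],[0.35,0,0,-72,0],[0.35,0,0,-75,0],[0.35,0,0,-75,0]]}}

```text
time: 11.35
tool_pos: [487.8, 297.4, 128.2]
tcp_rot: [-3.141, 0.0, 2.871]
contact_force: [0.2, -0.0, 0.2]
grip_width: 59.7
```

```bash
python3 - <<'E'
from h import *
o=bot.get_obs(); print(o['time'],o['tool_pos'],o['contact_force'],o['tcp_rot'],o['grip_width'])
c=cap('wrist','w7.png'); cap('scene','s7.png')
P=cloud(c)
m=((P[...,2]>91)&(P[...,2]<97)&(np.hypot(P[...,0]-487,P[...,1]-297)<30)).astype(np.uint8)
m[260:]=0
q=P[m>0]; print(len(q),np.median(q,0),cv2.minAreaRect(q[:,:2].astype(np.float32)))
im=cv2.imread('pics/s7.png'); cv2.imwrite('pics/s7z.png',cv2.resize(im[170:300,370:520],None,fx=4,fy=4))
E
```

```text
11.35 [487.82137736 297.44052223 128.1570951 ] [ 0.19921958 -0.03620192  0.221364  ] [-3.14058032e+00  4.33132657e-04  2.87145839e+00] 59.72099538099071
1132 [485.91325062 296.98407206  94.13250723] ((486.513916015625, 296.6910705566406), (29.63663101196289, 14.588130950927734), 75.13867950439453)
```

View pics/w7.png

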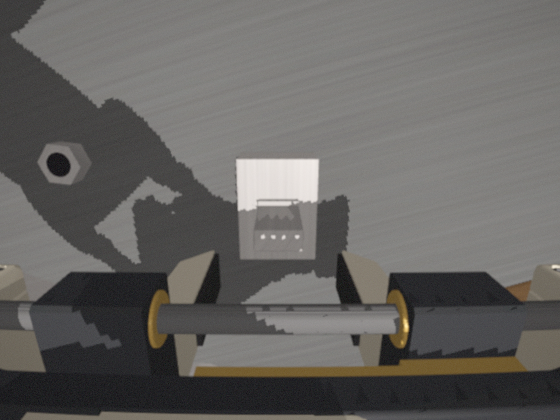

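View pics/s7z.png

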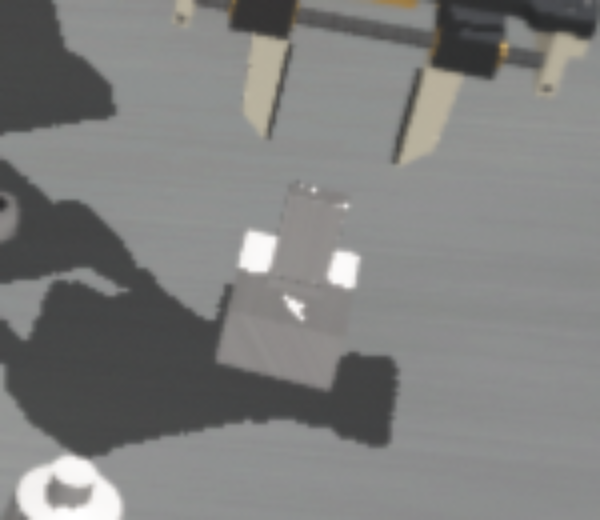

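>>> {"fn": "carry_out", "kwargs": {"motion": [[0.35,0,0,0,10],[0.35,0,0,0,20],[0.35,0,0,0,30],[0.35,0,0,0,40],[0.35,0,0,0,50],[0.35,0,0,0,60],[0.35,0,0,0,70],[0.35,0,0,0,80],[0.35,0,0,0,90],[0.35,0,0,0,90]]}}

```text
time: 12.7
tool_pos: [487.2, 297.1, 126.7]
tcp_rot: [-3.14, 0.003, 1.302]
contact_force: [-0.2, -0.7, -0.6]
grip_width: 59.5
```

```bash
cat > g.py <<'E'
from h import *
import sys
o=bot.get_obs(); t=o['tool_pos']; print(o['time'],t,o['contact_force'],o['tcp_rot'],o['grip_width'])
c=cap('wrist',sys.argv[1])
yaw=o['tcp_rot'][2]; tx=np.array([np.cos(yaw),np.sin(yaw)]); ty=np.array([np.sin(yaw),-np.cos(yaw)])
P=cloud(c)
m=((P[...,2]>92.5)&(P[...,2]<97)&(np.hypot(P[...,0]-487,P[...,1]-297)<30)).astype(np.uint8)
m=cv2.morphologyEx(m,cv2.MORPH_OPEN,np.ones((3,3)))
n,lab,st,ce=cv2.connectedComponentsWithStats(m); print(st[1:])
q=P[lab==1+np.argmax(st[1:,4])]; r=cv2.minAreaRect(q[:,:2].astype(np.float32)); print(len(q),np.median(q,0),r)
D=np.array(r[0])-t[:2]; print('tool',D@tx,D@ty,'tool y ang',np.degrees(np.arctan2(ty[1],ty[0])))
E
python3 g.py w8.png
```

```text
12.7 [487.22814134 297.12239151 126.73431115] [-0.23601203 -0.66158133 -0.5625275 ] [-3.13992493e+00  2.76223299e-03  1.30220326e+00] 59.52652641660912
[[ 264  220   24   45 1024]]
1024 [486.43626592 298.15043442  93.99902278] ((486.4242248535156, 297.34716796875), (29.512767791748047, 13.745607376098633), 73.76473999023438)
tool 0.0033776423410562667 -0.8347423297217019 tool y ang -15.389248979213772
```

View pics/w8.png

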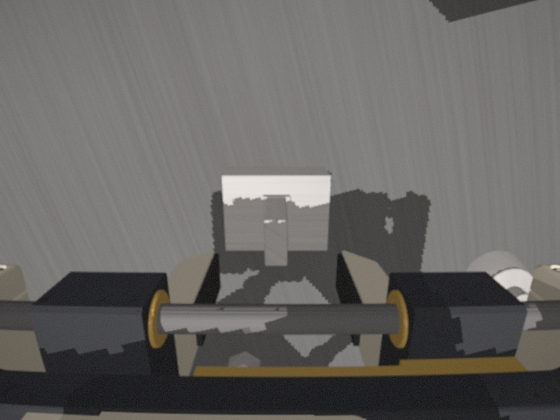

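>>> {"fn": "carry_out", "kwargs": {"motion": [[0.35,0,0.2,20,0],[0.35,0,0.2,45,0],[0.35,0,0.2,63,0],[0.35,0,0.2,72,0],[0.35,0,0.2,73,0],[0.35,0,0.2,73,0]]}}

```text
time: 13.5
tool_pos: [487.7, 297.1, 54.4]
tcp_rot: [-3.141, 0.002, 1.305]
contact_force: [0.1, 1.0, -0.3]
grip_width: 59.8
```

>>> {"fn": "carry_out", "kwargs": {"motion": [[0.6,0,0,0,0],[0.75,0,0,0,0],[0.85,0,0,0,0],[1,0,0,0,0],[1,0,0,0,0],[1,0,0,0,0]]}}

```text
time: 14.25
tool_pos: [486.9, 297.2, 54.2]
tcp_rot: [-3.139, 0.003, 1.305]
contact_force: [-3.4, 1.2, 0.1]
grip_width: 14.1
```

```bash
python3 - <<'E'
from h import *
o=bot.get_obs(); print(o)
cap('wrist','w9.png')
E
```

```text
{'time': 14.25, 'joint_positions': array([ 4.14026756e-01,  6.11657244e-01,  1.60284827e+00, -6.79698819e-04,
        9.30517583e-01,  6.80223139e-01]), 'dq': array([ 0.00102956, -0.0005058 ,  0.00097891, -0.00023808, -0.00142658,
        0.00020712]), 'tau': array([-1.43520813e+00, -5.12520146e+01, -2.04772013e+01, -5.12141660e-01,
       -7.67395534e-01, -1.13805421e-02]), 'tool_pos': array([486.87684049, 297.20838734,  54.228222  ]), 'tcp_rot': array([-3.13926758e+00,  2.58036969e-03,  1.30500994e+00]), 'contact_force': array([-3.43697833,  1.20403458,  0.1040752 ]), 'moment': array([ 0.16437912,  0.65200978, -0.01370492]), 'grip_width': 14.123822045707211}
```

View pics/w9.png

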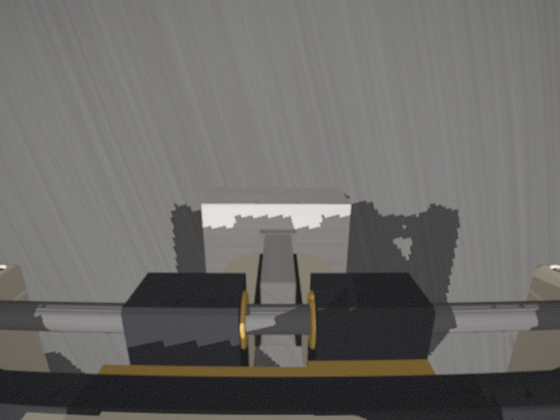

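>>> {"fn": "carry_out", "kwargs": {"motion": [[1,0,0,-5,0],[1,0,0,-20,0],[1,0,0,-50,0],[1,0,0,-90,0],[1,0,0,-130,0],[1,0,0,-160,0],[1,0,0,-168,0],[1,0,0,-168,0]]}}

```text
time: 15.3
tool_pos: [487.4, 297.4, 222.3]
tcp_rot: [-3.14, 0.002, 1.305]
contact_force: [-1.4, -0.2, -1.8]
grip_width: 14.0
```

>>> {"fn": "carry_out", "kwargs": {"motion": [[1,-28,16,0,3],[1,-75,42,0,7],[1,-125,70,0,11],[1,-175,98,0,15],[1,-225,127,0,18],[1,-262,148,0,20.2],[1,-277,156,0,20.2],[1,-277,156,0,20.2],[1,-277,156,0,20.2]]}}

```text
time: 16.42
tool_pos: [564.6, -9.4, 222.2]
tcp_rot: [-3.139, 0.003, 0.954]
contact_force: [-0.1, 0.1, -1.5]
grip_width: 13.4
```

```bash
python3 - <<'E'
from h import *
o=bot.get_obs(); print(o['time'],o['tool_pos'],o['contact_force'],o['tcp_rot'],o['grip_width'])
c=cap('wrist','w10.png'); cap('scene','s10.png')
cv2.imwrite('pics/w10z.png',cv2.resize(cv2.cvtColor(c['color'],cv2.COLOR_RGB2BGR)[70:270,190:370],None,fx=4,fy=3,interpolation=cv2.INTER_NEAREST))
E
```

```text
16.425 [564.63904181  -9.40956962 222.22902682] [-0.1338645   0.10968183 -1.52919097] [-3.13941564e+00  2.84832139e-03  9.53943771e-01] 13.410908943804463
```

View pics/w10.png

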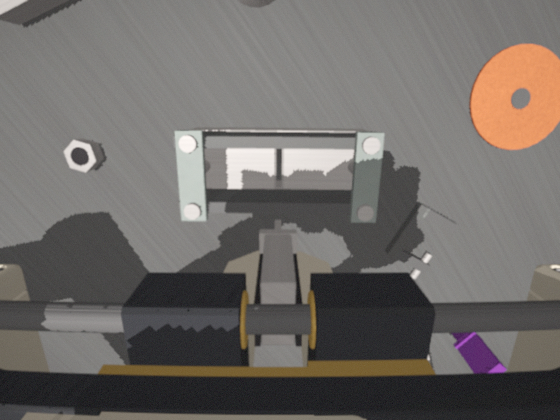

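View pics/w10z.png

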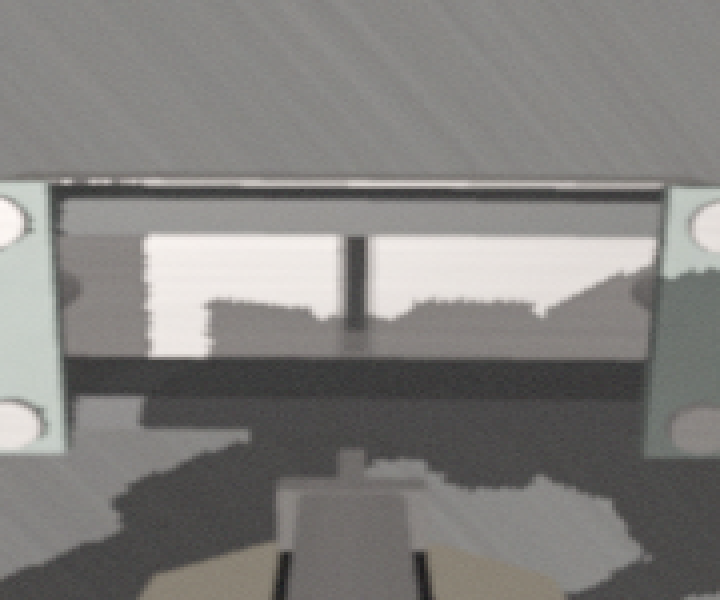

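```bash
cat > jig.py <<'E'
from h import *
import sys
def run():
    c=cap('wrist'); o=bot.get_obs(); t=o['tool_pos']; yaw=o['tcp_rot'][2]
    tx=np.array([np.cos(yaw),np.sin(yaw)]); ty=np.array([np.sin(yaw),-np.cos(yaw)])
    P=cloud(c); D=P[...,:2]-t[:2]; X=D@tx; Y=D@ty; Z=P[...,2]
    g=cv2.cvtColor(c['color'],cv2.COLOR_RGB2GRAY)
    print(o['time'],t,o['tcp_rot'],o['contact_force'])
    return c,o,X,Y,Z,g,P,t,tx,ty
if __name__=='__main__':
    c,o,X,Y,Z,g,P,t,tx,ty=run()
    for r in (152,158,164): print(r,[(u,round(float(Y[r,u]),1),round(float(Z[r,u]),1),int(g[r,u])) for u in range(272,287)])
    print('col',[(r,round(float(X[r,260]),1),round(float(Z[r,260]),1),int(g[r,260])) for r in range(128,205,2)])
    bar=(Z>34.5)&(Z<37.5)&(abs(Y)<55)&(X>-20)&(X<70); print('bar X',np.percentile(X[bar],[0.5,1,50,99,99.5]),np.median(Z[bar]))
    rail=(Z>84)&(Z<88)&(abs(Y)<60)&(X>-30)&(X<80); print('rail',np.histogram(X[rail],bins=np.arange(-24,72,4)))
    st=(Z>93)&(Z<102)&(abs(Y)<110)&(X>-40)&(X<80)
    q=P[st]; print('straps',len(q),cv2.minAreaRect(q[:,:2].astype(np.float32)))
    for s in (-1,1):
        k=st&(Y*s>0); r=cv2.minAreaRect(np.c_[X[k],Y[k]].astype(np.float32)); print(r)
    for zl in range(-18,60,6):
        zz=t[2]-Z; k=(zz>zl)&(zz<zl+6)&(abs(X)<30)&(abs(Y)<17)
        if k.sum()>5: print(zl,k.sum(),'X',np.round(np.percentile(X[k],[5,50,95]),1),'Y',np.round(np.percentile(Y[k],[2,50,98]),1))
E
python3 jig.py
```

```text
16.575 [564.88609556  -9.42624987 222.74934725] [-3.14055790e+00  2.61419555e-03  9.54435595e-01] [ 0.36975834  0.00711667 -1.6556732 ]
152 [(272, -5.2, 35.8, 239), (273, -4.1, 36.6, 228), (274, -3.2, 36.3, 200), (275, -2.2, 35.1, 168), (276, -1.4, -0.3, 117), (277, -0.3, 0.3, 80), (278, 0.8, 0.0, 70), (279, 1.9, 0.2, 72), (280, 3.0, -0.6, 84), (281, 4.1, 4.9, 139), (282, 4.8, 35.1, 191), (283, 5.8, 36.6, 215), (284, 6.8, 35.5, 230), (285, 7.8, 37.3, 235), (286, 8.8, 35.7, 236)]
158 [(272, -5.2, 36.6, 232), (273, -4.2, 36.8, 222), (274, -3.2, 35.7, 197), (275, -2.2, 34.8, 164), (276, -1.4, 0.3, 119), (277, -0.3, 1.2, 80), (278, 0.8, 0.2, 74), (279, 1.9, 0.9, 72), (280, 3.0, 0.3, 87), (281, 4.0, 13.1, 139), (282, 4.9, 35.9, 190), (283, 5.9, 35.2, 212), (284, 6.9, 36.1, 226), (285, 7.8, 37.5, 229), (286, 8.9, 36.4, 231)]
164 [(272, -5.2, 36.5, 233), (273, -4.2, 35.3, 223), (274, -3.2, 35.2, 195), (275, -2.2, 34.9, 166), (276, -1.4, -0.0, 121), (277, -0.3, 1.7, 83), (278, 0.8, -0.3, 72), (279, 1.9, 0.6, 73), (280, 3.0, -0.6, 93), (281, 4.0, 19.5, 149), (282, 4.9, 35.2, 194), (283, 5.9, 
[... 1391 characters left out ...]
671875, 5.0622711181640625), (78.55990600585938, 172.61355590820312), 54.23991394042969)
((19.372039794921875, -73.568115234375), (78.54341125488281, 22.70053482055664), 0.5577486753463745)
((17.99191665649414, 76.31873321533203), (78.18592071533203, 22.8743953704834), 0.5509390830993652)
-18 406 X [ 9.  10.8 15.2] Y [-16.4  -0.4  16.4]
-12 363 X [ 9.1 10.9 15. ] Y [-16.1   0.5  16.2]
-6 268 X [ 8.9 14.2 15. ] Y [-13.9   0.9  15. ]
0 132 X [13.9 14.7 15.2] Y [-7.7  0.4  7.5]
6 159 X [ 6.6 14.5 15. ] Y [-9.2  0.9 10.5]
12 292 X [ 4.6 14.3 15. ] Y [-9.3  0.4 10.5]
30 21 X [ 9.5  9.9 10.1] Y [-1.5  0.3  2.1]
36 21 X [ 9.3  9.8 10.1] Y [-0.9  0.9  2.1]
42 17 X [ 9.5  9.7 10. ] Y [-1.   0.3  2.2]
```

>>> {"fn": "carry_out", "kwargs": {"motion": [[1,8,0.3,15,0.5],[1,17,0.7,40,0.5],[1,19,0.7,70,0.5],[1,19,0.7,100,0.5],[1,19,0.7,120,0.5],[1,19,0.7,129,0.5],[1,19,0.7,130,0.5],[1,19,0.7,130,0.5]]}}

```text
time: 17.58
tool_pos: [576.7, 5.6, 93.4]
tcp_rot: [3.141, 0.002, 0.946]
contact_force: [0.0, -1.1, -1.0]
grip_width: 14.0
```

```bash
cat > j2.py <<'E'
from jig import *
c,o,X,Y,Z,g,P,t,tx,ty=run()
im=c['color'][170:290,190:370]
cv2.imwrite('pics/'+sys.argv[1],cv2.cvtColor(cv2.resize(im,None,fx=4,fy=4,interpolation=cv2.INTER_NEAREST),cv2.COLOR_RGB2BGR))
st=(Z>93)&(Z<102)&(abs(Y)<110)&(X>-40)&(X<60)
for s in (-1,1):
    k=st&(Y*s>40)
    if k.sum()>50: print('strap',cv2.minAreaRect(np.c_[X[k],Y[k]].astype(np.float32)))
for r in range(185,242,3): print(r,'X%.1f'%X[r,270],[(u,round(float(Y[r,u]),1),round(float(Z[r,u]),1),int(g[r,u])) for u in range(268,290)] if r%6==5 or 1 else '')
E
python3 j2.py w11z.png
```

```text
17.625 [576.70306064   5.54922552  93.5147672 ] [3.14118110e+00 1.80593900e-03 9.45786039e-01] [-0.66714005 -0.15430772 -1.62018744]
strap ((9.667556762695312, -74.63493347167969), (22.633872985839844, 59.0286865234375), 89.87374877929688)
strap ((9.217679977416992, 75.14702606201172), (59.041748046875, 23.403060913085938), 0.2799038589000702)
185 X33.4 [(268, -5.0, 49.6, 63), (269, -4.3, 51.0, 70), (270, -3.7, 49.6, 66), (271, -3.1, 50.2, 67), (272, -2.5, 52.0, 65), (273, -1.9, 51.2, 63), (274, -1.3, 50.0, 68), (275, -0.7, 49.3, 64), (276, -0.1, 49.8, 69), (277, 0.5, 50.2, 65), (278, 1.1, 49.8, 67), (279, 1.7, 50.5, 67), (280, 2.3, 49.6, 66), (281, 2.9, 50.3, 64), (282, 3.5, 50.8, 67), (283, 4.1, 50.7, 66), (284, 4.7, 49.7, 68), (285, 5.3, 50.1, 67), (286, 5.9, 50.1, 67), (287, 6.5, 49.8, 66), (288, 7.1, 49.6, 64), (289, 7.7, 50.1, 66)]
188 X33.5 [(268, -4.7, 58.2, 70), (269, -4.1, 58.4, 68), (270, -3.6, 57.3, 66), (271, -3.0, 57.5, 62), (272, -2.4, 57.3, 70), (273, -1.8, 57.0, 65), (274, -1.3, 57.8, 64), (275, -0.7, 57.4, 65), (276, -0.1, 58.5, 65), (277, 0.5, 57.5, 65), (278, 1.1,
[... 8321 characters left out ...]
, 85.6, 111), (283, 3.6, 84.1, 111), (284, 4.1, 85.9, 103), (285, 4.7, 85.0, 112), (286, 5.2, 84.5, 112), (287, 5.7, 83.6, 110), (288, 6.2, 85.3, 108), (289, 6.8, 83.7, 110)]
239 X14.8 [(268, -4.1, 89.3, 112), (269, -3.6, 89.1, 109), (270, -3.0, 89.2, 114), (271, -2.5, 89.6, 115), (272, -2.0, 88.8, 113), (273, -1.5, 88.4, 113), (274, -1.0, 87.8, 112), (275, -0.5, 88.6, 111), (276, -0.0, 88.4, 112), (277, 0.5, 88.6, 114), (278, 1.0, 89.1, 114), (279, 1.5, 88.8, 112), (280, 2.0, 88.9, 114), (281, 2.5, 88.4, 109), (282, 3.1, 88.4, 109), (283, 3.6, 89.3, 107), (284, 4.1, 88.7, 109), (285, 4.6, 88.2, 109), (286, 5.1, 89.4, 109), (287, 5.6, 88.4, 111), (288, 6.1, 88.8, 111), (289, 6.6, 88.4, 109)]
```

View pics/w11z.png

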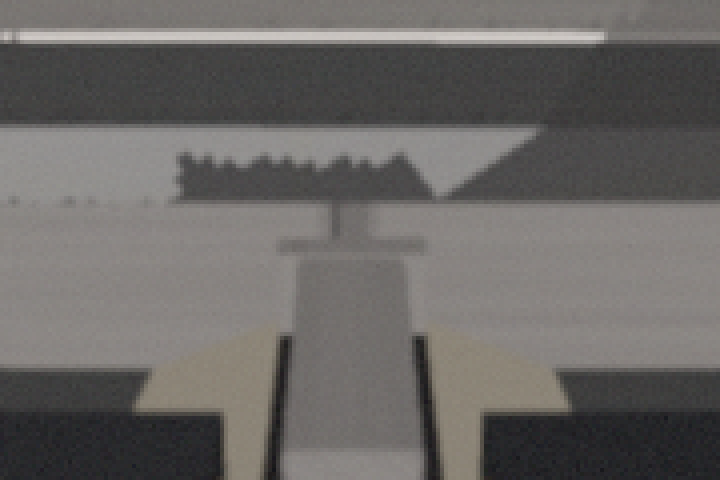

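>>> {"fn": "carry_out", "kwargs": {"motion": [[1,0.3,-0.5,3,0],[1,0.3,-0.5,7,0],[1,0.3,-0.5,12,0],[1,0.3,-0.5,17,0],[1,0.3,-0.5,21,0],[1,0.3,-0.5,21,0]]}}

```text
time: 18.38
tool_pos: [576.2, 6.0, 72.0]
tcp_rot: [-3.141, 0.002, 0.946]
contact_force: [0.4, -0.1, -1.4]
grip_width: 13.9
```

```bash
python3 - <<'E'
from jig import *
c,o,X,Y,Z,g,P,t,tx,ty=run(); print(o['moment'],o['grip_width'])
im=c['color'][170:290,190:370]
cv2.imwrite('pics/w12z.png',cv2.cvtColor(cv2.resize(im,None,fx=4,fy=4,interpolation=cv2.INTER_NEAREST),cv2.COLOR_RGB2BGR))
E
```

```text
18.425 [576.39325436   6.03690054  72.32834841] [3.14147641e+00 1.97536556e-03 9.45726082e-01] [ 0.2642556  -0.33679251 -0.53791344]
[ 0.00088625 -0.02336532 -0.01279911] 13.934424364907995
```

View pics/w12z.png

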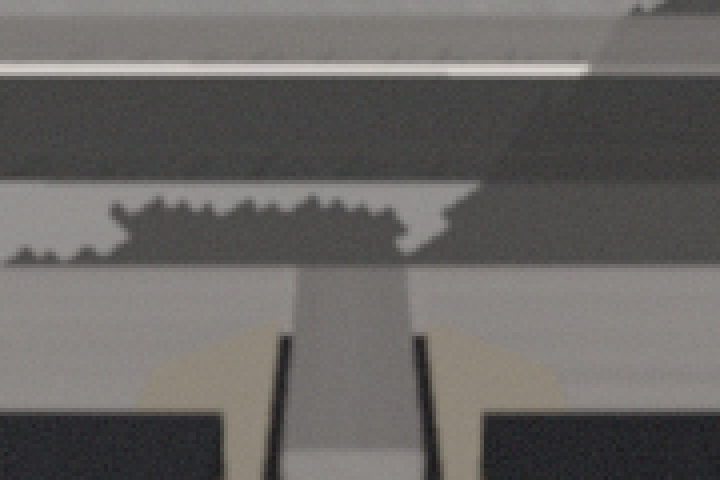

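>>> {"fn": "carry_out", "kwargs": {"motion": [[1,0,0,5,0],[1,0,0,10,0],[1,0,0,14,0],[1,0,0,17,0],[1,0,0,18.2,0],[1,0,0,19.2,0],[1,0,0,19.2,0]]}}

```text
time: 19.3
tool_pos: [576.2, 6.0, 54.2]
tcp_rot: [3.141, 0.002, 0.946]
contact_force: [-4.1, 1.1, 7.6]
grip_width: 14.0
```

```bash
python3 - <<'E'
from jig import *
c,o,X,Y,Z,g,P,t,tx,ty=run(); print(o['moment'],o['grip_width'])
s=cap('side','sd13.png'); cap('scene','s13.png')
im=cv2.imread('pics/sd13.png'); cv2.imwrite('pics/sd13z.png',cv2.resize(im[170:280,210:310],None,fx=5,fy=5,interpolation=cv2.INTER_CUBIC))
E
```

```text
19.35 [576.22044322   6.05681105  54.15702048] [3.14133081e+00 1.98019671e-03 9.45883217e-01] [-4.03107348 -0.20555164  7.58503649]
[ 0.04845612  0.74688216 -0.02578148] 13.752232651273829
```

View pics/sd13z.png

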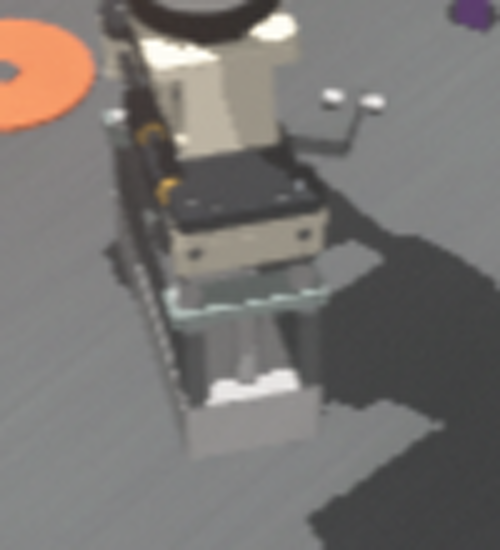

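>>> {"fn": "carry_out", "kwargs": {"motion": [[0.8,0,0,-0.5,0],[0.65,0,0,-0.5,0],[0.57,0,0,-0.5,0],[0.57,0,0,-0.5,0],[0.57,0,0,-8,0],[0.57,0,0,-30,0],[0.57,0,0,-60,0],[0.57,0,0,-90,0],[0.57,0,0,-110,0],[0.57,0,0,-110,0]]}}

```text
time: 20.7
tool_pos: [577.3, 6.2, 166.1]
tcp_rot: [3.138, -0.0, 0.946]
contact_force: [-0.3, 0.7, -0.1]
grip_width: 39.6
```

>>> {"fn": "carry_out", "kwargs": {"motion": [[0.57,-20,0,-30,0],[0.57,-50,0,-60,0],[0.57,-60,0,-60,0],[0.57,-60,0,-60,0]]}}

```text
time: 21.2
tool_pos: [541.3, -42.6, 224.8]
tcp_rot: [3.14, 0.001, 0.945]
contact_force: [0.4, 0.2, -0.6]
grip_width: 39.8
```

```bash
python3 - <<'E'
from jig import *
c,o,X,Y,Z,g,P,t,tx,ty=run(); print(o['grip_width'])
cv2.imwrite('pics/w14.png',cv2.cvtColor(c['color'],cv2.COLOR_RGB2BGR))
top=(Z>92)&(Z<97)&(np.hypot(P[...,0]-576,P[...,1]-6)<25); q=P[top]; r=cv2.minAreaRect(q[:,:2].astype(np.float32)); print('gauge top',np.median(q[:,2]),r)
st=(Z>92)&(Z<102)&(np.hypot(P[...,0]-577,P[...,1]-5)>55)&(np.hypot(P[...,0]-577,P[...,1]-5)<110); q=P[st]; r2=cv2.minAreaRect(q[:,:2].astype(np.float32)); print('straps',r2)
d=np.array(r[0])-r2[0]; a=np.radians(54.24); print('offset along jig y,x',d@[np.cos(a),np.sin(a)],d@[np.sin(a),-np.cos(a)])
cap('scene','s14.png'); cap('side','sd14.png')
im=cv2.imread('pics/s14.png'); cv2.imwrite('pics/s14z.png',cv2.resize(im[180:310,90:370],None,fx=2.8,fy=2.8,interpolation=cv2.INTER_CUBIC))
E
```

```text
21.25 [541.49684762 -42.13553266 224.6179279 ] [3.14015804e+00 6.84548511e-04 9.45326235e-01] [-0.00582587 -0.58791495 -0.38336587]
39.70791535349201
gauge top 94.1240101948793 ((576.7665405273438, 5.418553352355957), (29.228452682495117, 13.35806655883789), 54.19818878173828)
straps ((576.8466796875, 5.203666687011719), (78.32774353027344, 172.98370361328125), 54.09123229980469)
offset along jig y,x 0.1275418836080612 -0.1906085828577074
```

View pics/w14.png

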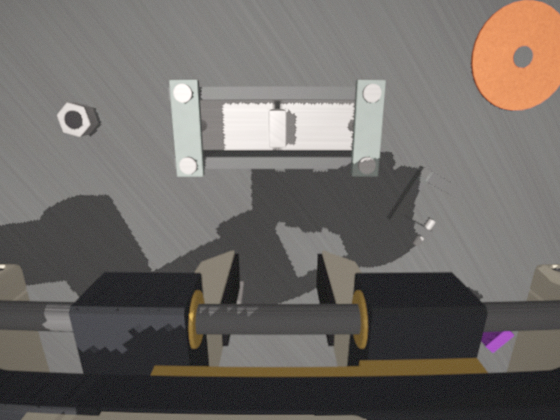

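View pics/s14z.png

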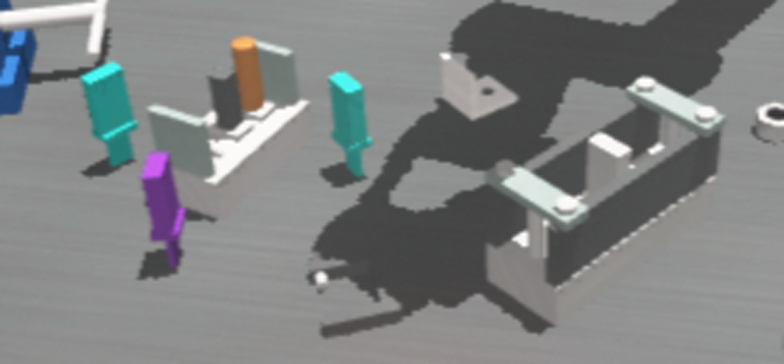

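```bash
python3 -c "
from plant import bot
print(bot.close_job())"
```

```text
the job is handed in; nothing more can be done
None
```

The gauge was proved in the setting block, then moved to the welding jig, where it stands on its own in the open joint. I handed the job in at about 21 s.

- **Proving:** I gripped the gauge by its narrow edges, drew it from the rack and set it fully home in the block's slot. With the gripper off it, its top measured 94.1 mm (36 + 58 = 94 expected) and it stood upright.
- **Jig:** I then gripped it by the broad faces and lowered it into the gap until the collar rested on the bars, at about 7.6 N. I opened the jaws only to 40 mm to stay clear of the straps, and withdrew.
- **Last checks:** The wrist camera put the gauge top at 94.1 mm, within 0.2 mm of the jig centre both ways and aligned to 0.1°. The arm was clear and the measured force was about zero. The last scene view showed the scraper and file still in the rack and the look-alikes still standing. I did not measure the bystanders' positions again.

**Disagreement:** My first estimate of the block slot from the picture was about 1.5 mm off. A closer depth profile showed it, and I corrected before insertion. The wrist camera also reads about 1 mm to one side along the jaw direction, so I worked from positions relative to the gauge.

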